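Tap a lacquered knob into the centre of a finishing turntable

TASK

The brass-footed knob stands off-centre on the little turntable, wobbling on its short spigot, and the lacquer on its red ball is still wet: without gripping, lifting or toppling it and without touching the ball, nudge it gently by the rim of its brass foot until the spigot drops into the hole in the middle of the wheel and the foot sits flat. Only then push the wheel round by its black crank handle, a quarter turn or more either way, to see that the knob runs true, and take the hand away. Leave the caliper, the tape roll and the pencil where they are.

Things in the scene. Friction and masses are not known exactly. Their poses are not given: they have to be found in the camera images.
- wheel_centre (a point): centre of the turntable wheel's top face, 50 mm above the bench, on its upright axis. Wheel: bare metal disc, 130 mm across, 12 mm thick, with scribed rings, on a grey cast foot 116 mm across that is screwed to the bench. In its middle a brass bush has a round hole 17 mm wide, 12 mm deep, countersunk to 19 mm at the mouth. z up; x and y turn with the wheel.
- wheel (a joint): angle of the wheel about its upright axis, rad, growing anticlockwise from above; starts anywhere in -1.1 to 1.1. No stops in either direction. The bearing drags a little (0.03 N m): the wheel stays where it is left and nudging the knob does not turn it.
- handle (a point): middle of the upright black crank handle, 18 mm above the wheel's top face. The handle is about 14 mm thick and runs from the wheel's top face to 31 mm above it. It stands on a lug outside the rim, 82 mm from the axis on the wheel's -x side, and goes round with the wheel.
- knob_shoulder (a point): centre of the flat underside of the knob's brass foot; z points up the knob. The foot is a round flange 42 mm across and 9 mm thick that starts at this point, the widest part of the knob. Below it sticks a spigot 14 mm across, 5 mm long, chamfered, on which the knob stands: this point starts 5 mm above the wheel's top face and is level with it once home.
- knob: the loose knob: polished brass foot and neck and a red wooden ball, 53 mm tall with its spigot, about 0.13 kg, most of it in the foot; origin at the lower end of the spigot, z up the knob. It slides easily (friction about 0.25): a slow push low on the flange slides it, a push high up or a hard one topples it.
- ball: the red, wet-lacquered ball on top of the knob, 31 mm across, fixed to the neck; origin at its underside on the knob's axis, 19.5 mm above the underside of the flange; its top is 48 mm above that underside. Not to be touched.
- caliper: digital caliper lying flat on the bench, 76 x 230 x 12 mm, loose; origin under its middle
- tape_roll: roll of black tape lying flat, 53 mm across, 19 mm high, loose; origin under its middle
- pencil: red pencil lying on the bench, 175 mm long, 10 mm thick, loose; origin under its middle

How it is judged:
By the outcome, as a careful person would: the job done as asked, in the order asked, and still so for the second after the job is handed in, with the robot touching nothing.
It also fails if it takes over 61 s, if anything falls off the work surface, if the arm or the gripper's body presses on something with over 40 N, if the wrist force passes 120 N, or if a joint passes its speed limit or range.

ROBOT

A 6-joint arm with a two-finger parallel gripper is mounted at the origin on a cart in front of the work surface, level with it; the furniture and walls round the work are solid. World frame = base frame: x ahead of the robot, y to its left, z up, the work surface at z = 0. Lengths are in m, angles in rad, forces in N, time in s.
With the tool pointing down it reaches from about 0.25 to 0.85 m from the base axis. Payload 12.5 kg.
Tool frame: the origin (TCP) lies at the very end of the fingers, on their centre line; the grasp point (between the pads) lies 19 mm behind it; z points along the fingers, y is the line along which they close (so a half turn about z gives the same grasp; the last joint's range is limited). The gripper opens to 93 mm and grips with 3 to 60 N. Pads are 15 mm wide; open, the fingers measure 128 mm over their backs; the gripper's body (75 mm by 188 mm) begins 65 mm behind the grasp point.
Start: joints at [-1.292, 0.351, 1.652, -0, 1.139, -0.085], TCP at [0.196, -0.514, 0.219] pointing down, gripper open.
Joint ranges: [-2.75, 2.75], [-0.79, 2.1], [0.01, 2.65], [-1.57, 4.71], [0.07, 3.14], [-2.87, 2.87]. Speed limits (rad/s): [2.22, 2.22, 2.79, 3.14, 3.14, 3.14].

INTERFACE

Orientations are given as a unit quaternion [w, x, y, z].
In Python, from workcell import r gives the robot as it stands.
- The arm moves only by the tool carry_out, never from a script. Its argument "steps" is a list of rows, each an object with "dp": the shift along the tool's x, y, z in mm, a list of three; "delta_rot": the turn, a rotation vector about the tool's x, y, z in rad, a list of three; "jaw": the closure, from 0 (fully open) to 1 (shut). A call has exactly 10 rows; each row shifts and turns the commanded pose from where the row before left it, along the tool's axes as they then stand; what a row does not reach is not made up. A row lasts 1/12 s, in which the tool goes at most 41.7 mm and 7.16 degrees, less where a joint would pass 70% of its speed; a pose out of reach is approached as far as the arm can. A call with a gripper value outside its range is refused whole. The fingers move at their own pace and stop on an object; the grip force is fixed at half the most. Time passes only in rows, so rows that do not move let the fingers close, or fill a call up. It gives the time, the measured TCP pose, the force, the opening and the grip force at its end, in the units of the state.
- r.sense(): the state, without advancing time (a new reading comes with each control period).
- r.get_image(name): name is "side" or "top" or "wrist"; returns a dict with "pixels" (420x560x3 uint8, red, green, blue), "range_z" (420x560 float32, m along the optical axis (not along the pixel's ray), 0 where there is no reading), "fov_y" (degrees; the focal length in pixels is half the picture's height over the tangent of half this angle, whatever the lens; pixels are square), "cx", "cy" (the principal point, pixels), "k1" (the pictures are not rectified: a ray, as slopes to the right and down, at radius r is drawn at 1 + k1 r^2 times it, then the intrinsics apply), "R" (3x3) and "t" (3): a world point X has camera coordinates R X + t; the wrist camera has in their place "T_tool_cam" (4x4, takes a point from camera to tool coordinates, whose origin is the TCP and whose axes are the flange's). Camera axes: x right, y down, z forward; pixel columns grow to the right and rows downward; lengths in m; the calibration is good to about 2 mm. A picture is of the moment at which its call begins: read the wrist's pose just before it.
- r.sign_off(): hands the job in; it is judged then, once.
The state is a dict: "time": time; "joints": joint angles; "joint_velocities": joint speeds; "joint_torque": joint torques, N m; "tool_pos": TCP position; "tcp_rot": TCP orientation; "ft_force": force on the tool from outside, world axes, zero at the start; "moment": the same for the moment, N m; "grip_width": finger opening in m; "grip_force": force on a finger pad.
Only numpy, scipy, OpenCV 4.12 (cv2) and the standard library are available. Lean on these libraries where they do the work, as an engineer would, in place of code of your own. Each camera call takes 0.05 s, during which the arm holds its last target. There are 200 camera calls.

## Working session

There is one attempt and no reset: what is moved stays moved. The work goes in short steps, Python scripts to look and compute and a tool call to move; the robot and the scene stay as the last step left them, time stands still between calls to the robot, and variables do not carry over. Pictures are saved under pics/ and viewed, at most 10 in all, crops included, and the job is handed in when it is done.

Besides the shell and the picture viewer there is one more tool, called after "Request:" as name([rows], argument=value, ...), one row to a line, values as JSON. carry_out: Moves the arm, as the interface text tells. Its arguments: {"type":"object","properties":{"steps":{"type":"array"}},"required":["steps"]}

```bash
ls; mkdir -p pics
python3 - <<'E'
from workcell import r
import cv2,numpy as np
s=r.sense();print(s)
a=r.get_image("top");b=r.get_image("side")
for d in(a,b):print({k:v for k,v in d.items() if k not in("pixels","range_z")})
np.savez("i0.npz",top=a["pixels"],side=b["pixels"],tz=a["range_z"],sz=b["range_z"])
cv2.imwrite("pics/top0.png",a["pixels"][:,:,::-1]);cv2.imwrite("pics/side0.png",b["pixels"][:,:,::-1])
E
```

```text
pics
{'time': 0.0, 'joints': array([-1.29157237e+00,  3.51236957e-01,  1.65243983e+00, -3.70445074e-05,
        1.13909932e+00, -8.46243314e-02]), 'joint_velocities': array([-0.00208315, -0.00157077, -0.00091457, -0.00020666, -0.00013325,
        0.00172668]), 'joint_torque': array([ 1.26285486e-03, -4.97327864e+01, -2.85250407e+01,  6.99975807e-02,
        2.57525226e-02, -1.16996989e-04]), 'tool_pos': array([ 0.19563502, -0.51365144,  0.21809505]), 'tcp_rot': array([-5.87294471e-04,  9.83495817e-01,  1.80929897e-01, -7.42229630e-05]), 'ft_force': array([ 0.11749801, -0.26114594,  0.04193021]), 'moment': array([-0.02734582, -0.00452966,  0.04763262]), 'grip_force': 0.0, 'grip_width': 0.09283481979143227}
{'fov_y': 44.586777569415325, 'cx': 277.84001044263533, 'cy': 212.62129232471258, 'k1': 0.0057513329809609146, 'R': array([[ 0.02815628, -0.99910102,  0.031692  ],
       [-0.99599046, -0.03073361, -0.08401455],
       [ 0.08491303, -0.02919939, -0.99596043]]), 't': array([-0.25963053,  0.49353416,  1.04068035])}
{'fov_y': 42.15435387291994, 'cx': 281.8240999412239, 'cy': 211.07895752010015, 'k1': -0.056062417410318886, 'R': array([[-0.9959847 , -0.08801031, -0.01639065],
       [-0.04496863,  0.65015044, -0.75847361],
       [ 0.07740989, -0.75469105, -0.6514976 ]]), 't': array([0.47404966, 0.23453502, 0.85405593])}
```

View pics/top0.png

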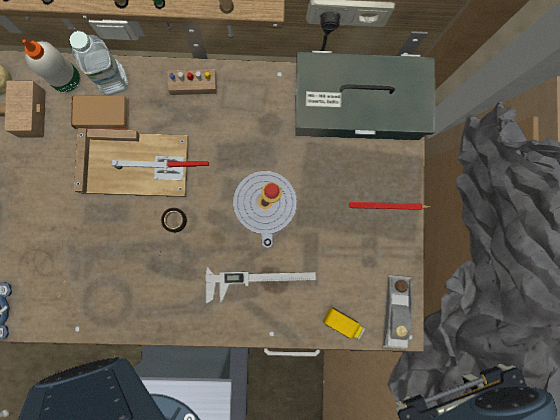

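View pics/side0.png

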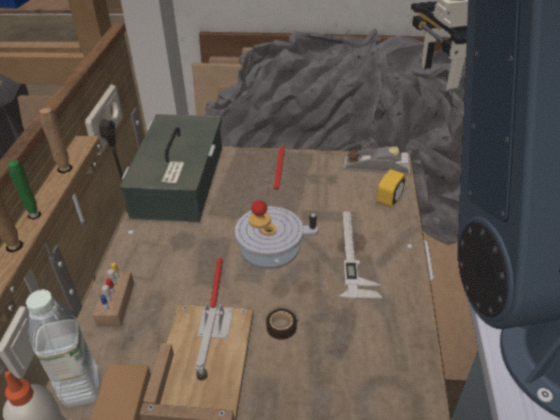

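The top view shows the wheel at (265,202), the ball at (271,190) and the handle at (267,241). In the side view the wheel is at (269,230), the ball at (259,208) and the handle at (313,222). Next I'll measure these coarsely.

```bash
cat > h.py <<'E'
import numpy as np,cv2
from scipy.spatial.transform import Rotation as Ro
def K(d):
    f=d["pixels"].shape[0]/2/np.tan(np.radians(d["fov_y"]/2)); return f
def pose(d,s=None):
    "camera-to-world R,origin"
    if "R" in d: return d["R"].T,-d["R"].T@d["t"]
    q=s["tcp_rot"];Rt=Ro.from_quat([q[1],q[2],q[3],q[0]]).as_matrix();T=d["T_tool_cam"]
    return Rt@T[:3,:3],Rt@T[:3,3]+s["tool_pos"]
def ray(d,uv,s=None):
    f=K(d);A=np.array([[f,0,d["cx"]],[0,f,d["cy"]],[0,0,1.]])
    p=cv2.undistortPoints(np.float64(uv).reshape(-1,1,2),A,np.array([d["k1"],0,0,0.])).reshape(-1,2)
    R,o=pose(d,s);return o,np.c_[p,np.ones(len(p))]@R.T
def plane(d,uv,z,s=None):
    o,v=ray(d,uv,s);return o+v*((z-o[2])/v[:,2])[:,None]
def cloud(d,s=None):
    h,w=d["range_z"].shape;u,v=np.meshgrid(np.arange(w),np.arange(h))
    o,r=ray(d,np.c_[u.ravel(),v.ravel()],s);return (o+r*d["range_z"].reshape(-1,1)).reshape(h,w,3)
def circ(p):
    "least-squares circle with outlier trimming"
    for _ in range(4):
        x=np.linalg.lstsq(np.c_[2*p,np.ones(len(p))],(p**2).sum(1),rcond=None)[0]
        R=np.sqrt(x[2]+x[0]**2+x[1]**2);e=abs(np.hypot(*(p-x[:2]).T)-R);p=p[e<max(2*np.median(e),3e-4)]
    return x[:2],R,len(p),np.median(e)
E
python3 - <<'E'
from workcell import r
from h import *
for n,roi in(("top",(215,160,320,255)),("side",(220,190,330,270))):
    d=r.get_image(n);im=d["pixels"];C=cloud(d)
    hsv=cv2.cvtColor(im,cv2.COLOR_RGB2HSV);x0,y0,x1,y1=roi
    M=np.zeros(im.shape[:2],bool);M[y0:y1,x0:x1]=1
    red=M&((hsv[...,0]<6)|(hsv[...,0]>172))&(hsv[...,1]>150)
    v,u=np.nonzero(red);print(n,"ball",len(u),u.mean(),v.mean(),plane(d,[u.mean(),v.mean()],.0875),C[red].mean(0))
    w=M&(abs(C[...,2]-.05)<.004);p=C[w][:,:2];c=(p.min(0)+p.max(0))/2
    print("wheel",w.sum(),p.mean(0),c,np.ptp(p,0),C[w][:,2].mean())
    bl=M&(C[...,2]>.068)&(C[...,2]<.09)&(hsv[...,2]<90);print("handle",bl.sum(),C[bl].mean(0) if bl.any() else 0)
E
```

```text
top ball 151 271.44370860927154 190.11920529801324 [[ 0.53959112 -0.2293075   0.0875    ]] [ 0.53638698 -0.22896435  0.11309458]
wheel 2671 [ 0.51491131 -0.21471814] [ 0.50610464 -0.21649096] [0.15525216 0.12848142] 0.050683846209686606
handle 26 [ 0.43784748 -0.22361628  0.08161587]
side ball 176 255.3181818181818 212.21022727272728 [[ 0.54279743 -0.21791252  0.0875    ]] [ 0.54032479 -0.20570919  0.09896087]
wheel 2244 [ 0.51265154 -0.20640265] [ 0.50639703 -0.21409843] [0.1562173  0.13177058] 0.0500691293504307
handle 52 [ 0.43798086 -0.2182454   0.07543602]
```

Request:
carry_out([
  {"dp": [32,-14,-4],"delta_rot": [0,0,0],"jaw": 0.5},
  {"dp": [32,-14,-4],"delta_rot": [0,0,0],"jaw": 0.72},
  {"dp": [32,-14,-4],"delta_rot": [0,0,0],"jaw": 0.72},
  {"dp": [32,-14,-4],"delta_rot": [0,0,0],"jaw": 0.72},
  {"dp": [32,-14,-4],"delta_rot": [0,0,0],"jaw": 0.72},
  {"dp": [32,-14,0],"delta_rot": [0,0,0],"jaw": 0.72},
  {"dp": [32,-14,0],"delta_rot": [0,0,0],"jaw": 0.72},
  {"dp": [32,-14,0],"delta_rot": [0,0,0],"jaw": 0.72},
  {"dp": [32,-14,0],"delta_rot": [0,0,0],"jaw": 0.72},
  {"dp": [32,-14,0],"delta_rot": [0,0,0],"jaw": 0.72},
])

```text
time: 1.03
tool_pos: [0.4459, -0.2678, 0.2387]
tcp_rot: [0.0, 0.984, 0.181, 0.0]
ft_force: [0.1, -0.9, 0.3]
grip_width: 0.0309
grip_force: 0.0
```

Request:
carry_out([
  {"dp": [0,0,0],"delta_rot": [0,0,0.11],"jaw": 0.72},
  {"dp": [0,0,0],"delta_rot": [0,0,0.11],"jaw": 0.72},
  {"dp": [0,0,0],"delta_rot": [0,0,0.11],"jaw": 0.72},
  {"dp": [0,0,0],"delta_rot": [0,0,0.11],"jaw": 0.72},
  {"dp": [0,0,0],"delta_rot": [0,0,0.11],"jaw": 0.72},
  {"dp": [0,0,0],"delta_rot": [0,0,0.11],"jaw": 0.72},
  {"dp": [0,0,0],"delta_rot": [0,0,0.11],"jaw": 0.72},
  {"dp": [0,0,0],"delta_rot": [0,0,0],"jaw": 0.72},
  {"dp": [0,0,0],"delta_rot": [0,0,0],"jaw": 0.72},
  {"dp": [0,0,0],"delta_rot": [0,0,0],"jaw": 0.72},
])

```text
time: 1.87
tool_pos: [0.4449, -0.2693, 0.2386]
tcp_rot: [-0.0, 0.98, -0.2, -0.0]
ft_force: [0.2, 0.0, 0.3]
grip_width: 0.026
grip_force: 0.0
```

Run:
```python
from workcell import r
from h import *
s=r.sense();d=r.get_image("wrist");print(d["T_tool_cam"].round(3),d["fov_y"],d["k1"],s["tool_pos"],s["tcp_rot"],s["grip_width"],s["joints"],s["time"])
R,o=pose(d,s);print(R.round(2),o)
cv2.imwrite("pics/w1.png",d["pixels"][:,:,::-1])
```

```text
[[ 0.    -0.969 -0.247  0.068]
 [ 1.     0.     0.    -0.   ]
 [-0.    -0.247  0.969 -0.165]
 [ 0.     0.     0.     1.   ]] 65.58363399890675 -0.0466728729317473 [ 0.44493426 -0.2692708   0.23858578] [-2.37594915e-05  9.79803839e-01 -1.99961084e-01 -4.42224467e-05] 0.02598174460074911 [-6.33762418e-01  2.75440116e-01  1.70445001e+00  6.62447549e-06
  1.16180275e+00  1.33966768e+00] 1.8667
[[-0.39 -0.89 -0.23]
 [-0.92  0.38  0.1 ]
 [ 0.    0.25 -0.97]] [ 0.50741464 -0.2955463   0.40375601]
```

View pics/w1.png

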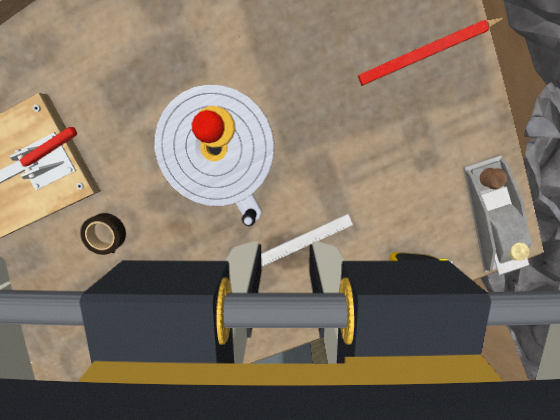

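The wrist view shows the wheel at (214,145) with a radius of about 59 px. The foot is at about (213,127), the ball at (208,126) and the handle at (249,216). I'll measure from this picture.

```bash
cat >> h.py <<'E'
from scipy.optimize import least_squares
def fitR(p,R,c0):
    f=least_squares(lambda c:np.hypot(*(p-c).T)-R,c0,loss="soft_l1",f_scale=4e-4)
    return f.x,np.median(abs(f.fun))
def big(m):
    n,l,st,_=cv2.connectedComponentsWithStats(m.astype(np.uint8));return l==1+np.argmax(st[1:,4])
def cont(m):
    return max(cv2.findContours(m.astype(np.uint8),cv2.RETR_EXTERNAL,cv2.CHAIN_APPROX_NONE)[0],key=len).reshape(-1,2)
def measure(d,s=None,c0=(.517,-.215),zs=(.064,.0875),bush=True):
    im=d["pixels"];hsv=cv2.cvtColor(im,cv2.COLOR_RGB2HSV);C=plane(d,np.c_[[a.ravel() for a in np.meshgrid(np.arange(560),np.arange(420))]].T,.05,s).reshape(420,560,3)
    near=np.hypot(C[...,0]-c0[0],C[...,1]-c0[1])<.085
    grey=near&(hsv[...,1]<40)&(hsv[...,2]>120)
    grey=big(cv2.morphologyEx(grey.astype(np.uint8),cv2.MORPH_CLOSE,np.ones((5,5)))>0)
    w,e=fitR(plane(d,cont(grey),.05,s)[:,:2],.065,c0);w=np.array(w);print("wheel",w.round(4),"err",e.round(5))
    red=near&((hsv[...,0]<6)|(hsv[...,0]>172))&(hsv[...,1]>150)&(hsv[...,2]>60)
    red=big(red);c=cont(red);o,_=ray(d,[0,0],s);m,rad=cv2.minEnclosingCircle(c)
    b=plane(d,[m],zs[1],s)[0,:2];print("ball",np.round(m,1),round(rad,1),b.round(4))
    yel=near&(hsv[...,0]>14)&(hsv[...,0]<32)&(hsv[...,1]>120)
    y,e2=fitR(plane(d,cont(big(yel|red)),zs[0],s)[:,:2],.021,b);print("flange",y.round(4),"err",e2.round(5))
    blk=near&(hsv[...,2]<60)&(np.hypot(C[...,0]-w[0],C[...,1]-w[1])>.072)
    if blk.any():
        blk=big(blk);v,u=np.nonzero(blk);h=plane(d,[[u.mean(),v.mean()]],.068,s)[0,:2];print("handle",blk.sum(),h.round(4),"r",np.hypot(*(h-w)).round(4),"ang",np.degrees(np.arctan2(*(h-w)[::-1])).round(1))
    print("flange-wheel",((y-w)*1e3).round(1),"ball-wheel",((b-w)*1e3).round(1))
    return w,y,b
E
python3 - <<'E'
from workcell import r
from h import *
s=r.sense();measure(r.get_image("wrist"),s)
print("top");measure(r.get_image("top"))
E
```

```text
wheel [ 0.5181 -0.2176] err 0.00107
ball [207.5 126. ] 16.4 [ 0.5382 -0.2294]
flange [ 0.536  -0.2285] err 0.00098
handle 81 [ 0.4411 -0.2262] r 0.0775 ang -173.6
flange-wheel [ 17.9 -11. ] ball-wheel [ 20.1 -11.8]
top
wheel [ 0.5178 -0.2219] err 0.00471Traceback (most recent call last):
  File "<stdin>", line 4, in <module>
  File "h.py", line 40, in measure
    red=big(red);c=cont(red);o,_=ray(d,[0,0],s);m,rad=cv2.minEnclosingCircle(c)
  File "h.py", line 30, in big
    n,l,st,_=cv2.connectedComponentsWithStats(m.astype(np.uint8));return l==1+np.argmax(st[1:,4])
                                                                              ~~~~~~~~~^^^^^^^^^^
    return _wrapfunc(a, 'argmax', axis=axis, out=out, **kwds)
    return bound(*args, **kwds)
ValueError: attempt to get argmax of an empty sequence
```

Request:
carry_out([
  {"dp": [36,-22,0],"delta_rot": [0,0,0],"jaw": 0.72},
  {"dp": [36,-22,0],"delta_rot": [0,0,0],"jaw": 0.72},
  {"dp": [36,-23,0],"delta_rot": [0,0,0],"jaw": 0.72},
  {"dp": [0,0,0],"delta_rot": [0,0,-0.12],"jaw": 0.72},
  {"dp": [0,0,0],"delta_rot": [0,0,-0.12],"jaw": 0.72},
  {"dp": [0,0,0],"delta_rot": [0,0,-0.12],"jaw": 0.72},
  {"dp": [0,0,0],"delta_rot": [0,0,-0.12],"jaw": 0.72},
  {"dp": [0,0,0],"delta_rot": [0,0,-0.12],"jaw": 0.72},
  {"dp": [0,0,0],"delta_rot": [0,0,-0.12],"jaw": 0.72},
  {"dp": [0,0,0],"delta_rot": [0,0,-0.12],"jaw": 0.72},
])

```text
time: 2.85
tool_pos: [0.5686, -0.2507, 0.2385]
tcp_rot: [-0.0, 0.976, 0.219, -0.0]
ft_force: [0.6, -0.1, -0.5]
grip_width: 0.0261
grip_force: 0.0
```

Request:
carry_out([
  {"dp": [0,0,0],"delta_rot": [0,0,-0.12],"jaw": 0.72},
  {"dp": [0,0,0],"delta_rot": [0,0,-0.12],"jaw": 0.72},
  {"dp": [0,0,0],"delta_rot": [0,0,-0.12],"jaw": 0.72},
  {"dp": [0,0,0],"delta_rot": [0,0,-0.12],"jaw": 0.72},
  {"dp": [0,0,0],"delta_rot": [0,0,-0.12],"jaw": 0.72},
  {"dp": [0,0,0],"delta_rot": [0,0,-0.12],"jaw": 0.72},
  {"dp": [0,0,0],"delta_rot": [0,0,-0.12],"jaw": 0.72},
  {"dp": [0,0,0],"delta_rot": [0,0,-0.12],"jaw": 0.72},
  {"dp": [0,0,0],"delta_rot": [0,0,-0.12],"jaw": 0.72},
  {"dp": [0,0,0],"delta_rot": [0,0,-0.12],"jaw": 0.72},
])

```text
time: 3.68
tool_pos: [0.5686, -0.2507, 0.2385]
tcp_rot: [-0.0, 0.682, 0.732, -0.0]
ft_force: [-0.2, 0.3, -0.8]
grip_width: 0.0259
grip_force: 0.0
```

Request:
carry_out([
  {"dp": [0,0,5],"delta_rot": [0,0,-0.12],"jaw": 0.72},
  {"dp": [0,0,10],"delta_rot": [0,0,-0.12],"jaw": 0.72},
  {"dp": [0,0,10],"delta_rot": [0,0,-0.12],"jaw": 0.72},
  {"dp": [0,0,10],"delta_rot": [0,0,-0.12],"jaw": 0.72},
  {"dp": [0,0,10],"delta_rot": [0,0,-0.12],"jaw": 0.72},
  {"dp": [0,0,10],"delta_rot": [0,0,-0.12],"jaw": 0.72},
  {"dp": [0,0,10],"delta_rot": [0,0,-0.12],"jaw": 0.72},
  {"dp": [0,0,10],"delta_rot": [0,0,-0.12],"jaw": 0.72},
  {"dp": [0,0,5],"delta_rot": [0,0,0],"jaw": 0.72},
  {"dp": [0,0,0],"delta_rot": [0,0,0],"jaw": 0.72},
])

```text
time: 4.52
tool_pos: [0.5681, -0.2505, 0.1575]
tcp_rot: [-0.001, 0.272, 0.962, 0.0]
ft_force: [0.8, -0.4, 0.1]
grip_width: 0.0264
grip_force: 0.0
```

Run:
```python
from workcell import r
from h import *
s=r.sense();d=r.get_image("wrist");cv2.imwrite("pics/w2.png",d["pixels"][:,:,::-1]);q=s["tcp_rot"]
print(s["tool_pos"],"yaw",np.degrees(2*np.arctan2(q[2],q[1])),s["grip_width"],s["time"],s["joints"])
measure(d,s)
```

```text
[ 0.56809965 -0.25048467  0.15749611] yaw 148.43989847818492 0.026438672051252297 4.5167 [-4.90245747e-01  5.43041492e-01  1.51474512e+00  1.50620072e-05
  1.08575079e+00 -1.51022143e+00]
wheel [ 0.5181 -0.2172] err 0.00123
ball [287.8 173.3] 20.7 [ 0.5377 -0.2292]
flange [ 0.5352 -0.2278] err 0.00162
handle 198 [ 0.442  -0.2234] r 0.0763 ang -175.3
flange-wheel [ 17.2 -10.6] ball-wheel [ 19.6 -12. ]
```

View pics/w2.png

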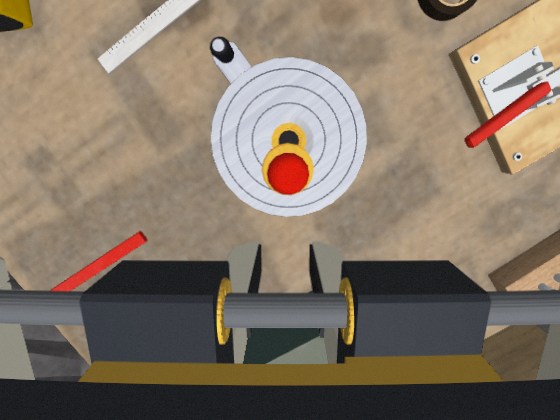

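The wrist view shows the hole at (289,140), the knob at (288,172) and the fingertips centred at about column 286. The push line is well aligned and needs a shift of 2 mm along tool y. I'll descend behind the knob.

Request:
carry_out([
  {"dp": [-3,2.2,10],"delta_rot": [0,0,0],"jaw": 0.72},
  {"dp": [0,0,14],"delta_rot": [0,0,0],"jaw": 0.72},
  {"dp": [0,0,14],"delta_rot": [0,0,0],"jaw": 0.72},
  {"dp": [0,0,14],"delta_rot": [0,0,0],"jaw": 0.72},
  {"dp": [0,0,14],"delta_rot": [0,0,0],"jaw": 0.72},
  {"dp": [0,0,13],"delta_rot": [0,0,0],"jaw": 0.72},
  {"dp": [0,0,11],"delta_rot": [0,0,0],"jaw": 0.72},
  {"dp": [0,0,8],"delta_rot": [0,0,0],"jaw": 0.72},
  {"dp": [0,0,3.5],"delta_rot": [0,0,0],"jaw": 0.72},
  {"dp": [0,0,0],"delta_rot": [0,0,0],"jaw": 0.72},
])

```text
time: 5.4
tool_pos: [0.5721, -0.2503, 0.0564]
tcp_rot: [-0.0, 0.271, 0.963, 0.0]
ft_force: [-0.4, 0.4, 0.1]
grip_width: 0.0263
grip_force: 0.0
```

Run:
```python
from workcell import r
from h import *
s=r.sense();d=r.get_image("wrist");cv2.imwrite("pics/w3.png",d["pixels"][:,:,::-1]);q=s["tcp_rot"]
print(s["tool_pos"],s["grip_width"],s["time"],s["ft_force"])
w,y,b=measure(d,s)
a=np.radians(148.44);x=np.array([np.cos(a),np.sin(a)]);Y=np.array([np.sin(a),-np.cos(a)])
for n,p in zip("wyb",(w,y,b)):p=p-s["tool_pos"][:2];print(n,"tool mm",(p@x*1e3).round(1),(p@Y*1e3).round(1))
```

```text
[ 0.57211317 -0.2502882   0.0564384 ] 0.02626454517884401 5.4 [-0.35560174  0.40342131  0.11060951]
wheel [ 0.5193 -0.2182] err 0.002
ball [284.5 197.5] 36.1 [ 0.5377 -0.2292]
flange [ 0.5358 -0.228 ] err 0.00216
handle 286 [ 0.4465 -0.2248] r 0.0732 ang -174.8
flange-wheel [16.5 -9.8] ball-wheel [ 18.4 -11. ]
w tool mm 61.8 -0.3
y tool mm 42.6 0.0
b tool mm 40.4 -0.1
```

View pics/w3.png

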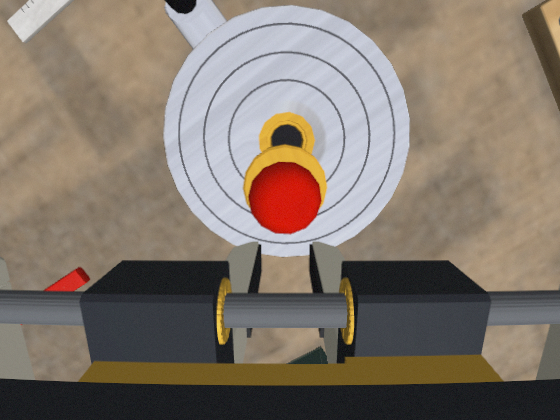

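The hole is at (287,139), the knob axis at about column 285 and the fork midline at about 286, so they line up. I'll advance slowly.

Request:
carry_out([
  {"dp": [3,0,0],"delta_rot": [0,0,0],"jaw": 0.72},
  {"dp": [3,0,0],"delta_rot": [0,0,0],"jaw": 0.72},
  {"dp": [3,0,0],"delta_rot": [0,0,0],"jaw": 0.72},
  {"dp": [2,0,0],"delta_rot": [0,0,0],"jaw": 0.72},
  {"dp": [1,0,0],"delta_rot": [0,0,0],"jaw": 0.72},
  {"dp": [1,0,0],"delta_rot": [0,0,0],"jaw": 0.72},
  {"dp": [1,0,0],"delta_rot": [0,0,0],"jaw": 0.72},
  {"dp": [1,0,0],"delta_rot": [0,0,0],"jaw": 0.72},
  {"dp": [1,0,0],"delta_rot": [0,0,0],"jaw": 0.72},
  {"dp": [1,0,0],"delta_rot": [0,0,0],"jaw": 0.72},
])

```text
time: 6.28
tool_pos: [0.5578, -0.2416, 0.0571]
tcp_rot: [0.0, 0.271, 0.963, -0.0]
ft_force: [0.3, -0.4, -0.1]
grip_width: 0.0263
grip_force: 0.3
```

Request:
carry_out([
  {"dp": [1,0,0],"delta_rot": [0,0,0],"jaw": 0.72},
  {"dp": [1,0,0],"delta_rot": [0,0,0],"jaw": 0.72},
  {"dp": [1,0,0],"delta_rot": [0,0,0],"jaw": 0.72},
  {"dp": [1,0,0],"delta_rot": [0,0,0],"jaw": 0.72},
  {"dp": [1,0,0],"delta_rot": [0,0,0],"jaw": 0.72},
  {"dp": [1,0,0],"delta_rot": [0,0,0],"jaw": 0.72},
  {"dp": [1,0,0],"delta_rot": [0,0,0],"jaw": 0.72},
  {"dp": [1,0,0],"delta_rot": [0,0,0],"jaw": 0.72},
  {"dp": [1,0,0],"delta_rot": [0,0,0],"jaw": 0.72},
  {"dp": [1,0,0],"delta_rot": [0,0,0],"jaw": 0.72},
])

```text
time: 7.12
tool_pos: [0.5491, -0.2363, 0.0571]
tcp_rot: [-0.0, 0.27, 0.963, 0.0]
ft_force: [0.2, -0.5, 0.1]
grip_width: 0.0261
grip_force: 0.3
```

```bash
cat > look.py <<'E'
import sys
from workcell import r
from h import *
s=r.sense();d=r.get_image("wrist");cv2.imwrite(f"pics/{sys.argv[1]}.png",d["pixels"][:,:,::-1])
print(s["tool_pos"],s["grip_width"],s["time"],s["ft_force"])
w,y,b=measure(d,s)
q=s["tcp_rot"];a=2*np.arctan2(q[2],q[1]);x=np.array([np.cos(a),np.sin(a)]);Y=np.array([np.sin(a),-np.cos(a)])
for n,p in zip("wyb",(w,y,b)):p=p-s["tool_pos"][:2];print(n,"tool mm",(p@x*1e3).round(1),(p@Y*1e3).round(1))
E
python3 look.py w4
```

```text
[ 0.54913794 -0.23629141  0.05713293] 0.02613336466849239 7.1167 [ 0.20204631 -0.52204885  0.1279826 ]
wheel [ 0.5144 -0.2152] err 0.00529
ball [284.8 234.2] 35.1 [ 0.5287 -0.2237]
flange [ 0.5292 -0.2237] err 0.00164
handle 1435 [ 0.5817 -0.1986] r 0.0693 ang 13.9
flange-wheel [14.9 -8.4] ball-wheel [14.4 -8.4]
w tool mm 40.6 -0.1
y tool mm 23.6 0.4
b tool mm 24.0 0.2
```

View pics/w4.png

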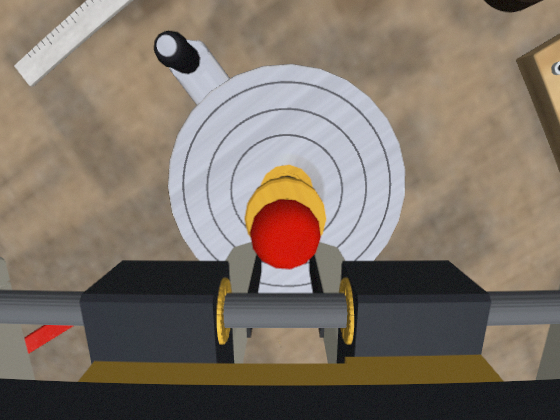

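The knob sits in the fork on axis (ball at (285,234), wheel rings centred at about (287,185)). About 12 mm remain.

Request:
carry_out([
  {"dp": [1,0,0],"delta_rot": [0,0,0],"jaw": 0.72},
  {"dp": [1,0,0],"delta_rot": [0,0,0],"jaw": 0.72},
  {"dp": [1,0,0],"delta_rot": [0,0,0],"jaw": 0.72},
  {"dp": [1,0,0],"delta_rot": [0,0,0],"jaw": 0.72},
  {"dp": [1,0,0],"delta_rot": [0,0,0],"jaw": 0.72},
  {"dp": [1,0,0],"delta_rot": [0,0,0],"jaw": 0.72},
  {"dp": [1,0,0],"delta_rot": [0,0,0],"jaw": 0.72},
  {"dp": [1,0,0],"delta_rot": [0,0,0],"jaw": 0.72},
  {"dp": [0.8,0,0],"delta_rot": [0,0,0],"jaw": 0.72},
  {"dp": [0.7,0,0],"delta_rot": [0,0,0],"jaw": 0.72},
])

```text
time: 8.0
tool_pos: [0.541, -0.2314, 0.0571]
tcp_rot: [-0.0, 0.271, 0.963, 0.0]
ft_force: [0.2, -0.6, 0.4]
grip_width: 0.0262
grip_force: 0.1
```

Request:
carry_out([
  {"dp": [0.3,0,0],"delta_rot": [0,0,0],"jaw": 0.72},
  {"dp": [0.3,0,0],"delta_rot": [0,0,0],"jaw": 0.72},
  {"dp": [0.3,0,0],"delta_rot": [0,0,0],"jaw": 0.72},
  {"dp": [0.3,0,0],"delta_rot": [0,0,0],"jaw": 0.72},
  {"dp": [0.3,0,0],"delta_rot": [0,0,0],"jaw": 0.72},
  {"dp": [0,0,0],"delta_rot": [0,0,0],"jaw": 0.72},
  {"dp": [0,0,0],"delta_rot": [0,0,0],"jaw": 0.72},
  {"dp": [0,0,0],"delta_rot": [0,0,0],"jaw": 0.72},
  {"dp": [0,0,0],"delta_rot": [0,0,0],"jaw": 0.72},
  {"dp": [0,0,0],"delta_rot": [0,0,0],"jaw": 0.72},
])

```text
time: 8.83
tool_pos: [0.5399, -0.2307, 0.0571]
tcp_rot: [0.0, 0.27, 0.963, -0.0]
ft_force: [-0.8, -0.7, 0.3]
grip_width: 0.0257
grip_force: 0.0
```

```bash
python3 look.py w5
```

```text
[ 0.53986231 -0.23065499  0.05714768] 0.025737301634452196 8.8333 [-0.77931861 -0.71454786  0.32375313]
wheel [ 0.5078 -0.2117] err 0.00793
ball [285.9 229.7] 33.9 [ 0.5179 -0.2166]
flange [ 0.5194 -0.2174] err 0.00127
handle 1919 [ 0.5754 -0.1905] r 0.0708 ang 17.4
flange-wheel [11.6 -5.7] ball-wheel [10.1 -4.9]
w tool mm 37.2 -0.5
y tool mm 24.3 0.7
b tool mm 26.1 0.6
```

View pics/w5.png

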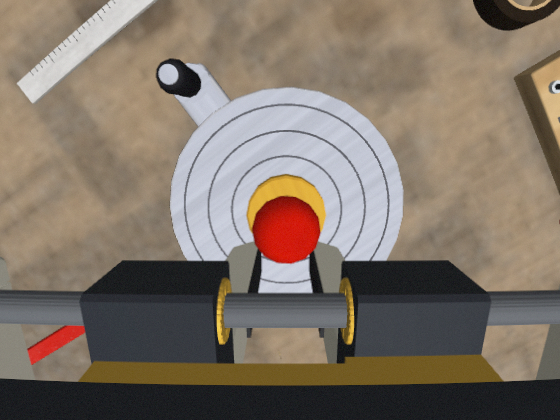

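The ball shrank from 35.1 to 33.9 px and moved to (286,230), which fits a 5 mm drop. I'll back away straight, rise and confirm.

Request:
carry_out([
  {"dp": [-1,0,0],"delta_rot": [0,0,0],"jaw": 0.72},
  {"dp": [-2,0,0],"delta_rot": [0,0,0],"jaw": 0.72},
  {"dp": [-5,0,0],"delta_rot": [0,0,0],"jaw": 0.72},
  {"dp": [-8,0,0],"delta_rot": [0,0,0],"jaw": 0.72},
  {"dp": [-8,0,0],"delta_rot": [0,0,0],"jaw": 0.72},
  {"dp": [-4,0,-8],"delta_rot": [0,0,0],"jaw": 0.72},
  {"dp": [0,0,-23],"delta_rot": [0,0,0],"jaw": 0.6},
  {"dp": [0,0,-25],"delta_rot": [0,0,0],"jaw": 0.5},
  {"dp": [0,0,-25],"delta_rot": [0,0,0],"jaw": 0.5},
  {"dp": [0,0,-20],"delta_rot": [0,0,0],"jaw": 0.5},
])

```text
time: 9.72
tool_pos: [0.5644, -0.2456, 0.1607]
tcp_rot: [0.001, 0.27, 0.963, -0.0]
ft_force: [-0.6, -0.6, 1.1]
grip_width: 0.0451
grip_force: 0.0
```

Request:
carry_out([
  {"dp": [0,0,0],"delta_rot": [0,0,0],"jaw": 0.5},
  {"dp": [0,0,0],"delta_rot": [0,0,0],"jaw": 0.5},
  {"dp": [0,0,0],"delta_rot": [0,0,0],"jaw": 0.5},
  {"dp": [0,0,0],"delta_rot": [0,0,0],"jaw": 0.5},
  {"dp": [0,0,0],"delta_rot": [0,0,0],"jaw": 0.5},
  {"dp": [0,0,0],"delta_rot": [0,0,0],"jaw": 0.5},
  {"dp": [0,0,0],"delta_rot": [0,0,0],"jaw": 0.5},
  {"dp": [0,0,0],"delta_rot": [0,0,0],"jaw": 0.5},
  {"dp": [0,0,0],"delta_rot": [0,0,0],"jaw": 0.5},
  {"dp": [0,0,0],"delta_rot": [0,0,0],"jaw": 0.5},
])

```text
time: 10.55
tool_pos: [0.5637, -0.2452, 0.1581]
tcp_rot: [-0.0, 0.271, 0.963, 0.0]
ft_force: [0.3, -0.6, -0.1]
grip_width: 0.0463
grip_force: 0.0
```

```bash
sed -i 's/measure(d,s)/measure(d,s,zs=(.059,.0825))/' look.py; python3 look.py w6
python3 - <<'E'
from workcell import r
from h import *
for n in("wrist","side"):
    s=r.sense();d=r.get_image(n);C=cloud(d,s);D=np.hypot(C[...,0]-.5185,C[...,1]-.2178*-1*-1*-1)
    D=np.hypot(C[...,0]-.5185,C[...,1]+.2178)
    m=(D<.019)&(C[...,2]>.03);p=C[m];wz=np.median(C[(D<.06)&(D>.03)&(abs(C[...,2]-.05)<.01)][:,2])
    print(n,"wheel z",wz,"max z",np.percentile(p[:,2],[90,97,99]).round(4))
    if n=="side":cv2.imwrite("pics/s6.png",cv2.resize(d["pixels"][180:285,200:340,::-1],None,fx=5,fy=5))
E
python3 -c "
import cv2,numpy as np
a=cv2.resize(cv2.imread('pics/w6.png')[0:300,80:480],(533,400));b=cv2.resize(cv2.imread('pics/s6.png'),(266,200))
c=np.zeros((400,800,3),np.uint8);c[:,:533]=a;c[:200,533:799]=b;cv2.imwrite('pics/c6.png',c)"
```

```text
[ 0.56373788 -0.24521415  0.15809896] 0.04634665618788412 10.55 [ 0.33021331 -0.61770697 -0.14184255]
wheel [ 0.5181 -0.2171] err 0.00122
ball [285.5 150.8] 20.5 [ 0.519  -0.2172]
flange [ 0.5193 -0.2173] err 0.00115
handle 189 [ 0.4419 -0.2232] r 0.0764 ang -175.4
flange-wheel [ 1.2 -0.3] ball-wheel [ 1.  -0.2]
w tool mm 53.7 0.2
y tool mm 52.5 0.7
b tool mm 52.7 0.6
wrist wheel z 0.04915012666061855 max z [0.3233 0.3233 0.3233]
side wheel z 0.050379687295081244 max z [0.3868 0.3947 0.3957]
```

View pics/c6.png

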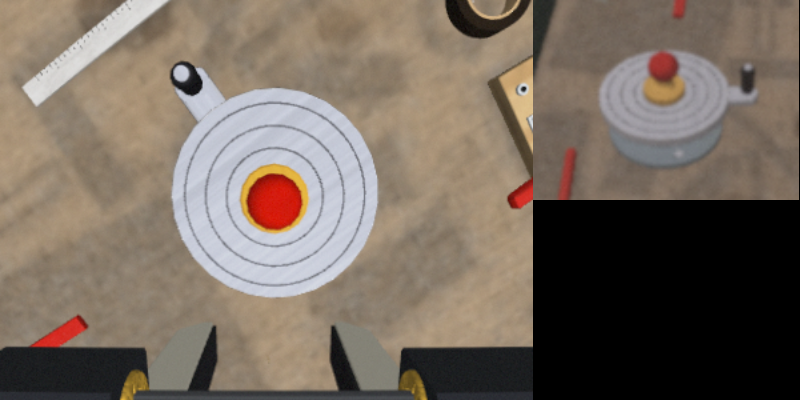

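The knob is concentric with the bush (ball and foot at about (274,201) in the crop) and flat in the side view. Next comes the handle, at about 82 mm and -175°, world (0.437,-0.2245).

Request:
carry_out([
  {"dp": [24,-10,0],"delta_rot": [0,0,0],"jaw": 0.5},
  {"dp": [24,-10,0],"delta_rot": [0,0,0],"jaw": 0.5},
  {"dp": [24,-10,0],"delta_rot": [0,0,0],"jaw": 0.5},
  {"dp": [24,-10,0],"delta_rot": [0,0,0],"jaw": 0.5},
  {"dp": [23,-9,0],"delta_rot": [0,0,0],"jaw": 0.5},
  {"dp": [0,0,0],"delta_rot": [0,0,-0.124],"jaw": 0.5},
  {"dp": [0,0,0],"delta_rot": [0,0,-0.124],"jaw": 0.5},
  {"dp": [0,0,0],"delta_rot": [0,0,-0.124],"jaw": 0.5},
  {"dp": [0,0,0],"delta_rot": [0,0,-0.124],"jaw": 0.5},
  {"dp": [0,0,0],"delta_rot": [0,0,-0.124],"jaw": 0.5},
])

```text
time: 11.53
tool_pos: [0.4366, -0.2251, 0.1583]
tcp_rot: [0.0, -0.039, 0.999, -0.0]
ft_force: [-0.2, -0.6, -0.4]
grip_width: 0.0462
grip_force: 0.0
```

Request:
carry_out([
  {"dp": [0,0,0],"delta_rot": [0,0,0],"jaw": 0.5},
  {"dp": [0,0,0],"delta_rot": [0,0,0],"jaw": 0.5},
  {"dp": [0,0,0],"delta_rot": [0,0,0],"jaw": 0.5},
  {"dp": [0,0,0],"delta_rot": [0,0,0],"jaw": 0.5},
  {"dp": [0,0,0],"delta_rot": [0,0,0],"jaw": 0.5},
  {"dp": [0,0,0],"delta_rot": [0,0,0],"jaw": 0.5},
  {"dp": [0,0,0],"delta_rot": [0,0,0],"jaw": 0.5},
  {"dp": [0,0,0],"delta_rot": [0,0,0],"jaw": 0.5},
  {"dp": [0,0,0],"delta_rot": [0,0,0],"jaw": 0.5},
  {"dp": [0,0,0],"delta_rot": [0,0,0],"jaw": 0.5},
])

```text
time: 12.37
tool_pos: [0.4366, -0.225, 0.1581]
tcp_rot: [-0.0, -0.036, 0.999, 0.0]
ft_force: [0.2, -0.6, -0.4]
grip_width: 0.0467
grip_force: 0.0
```

Run:
```python
from workcell import r
from h import *
s=r.sense();d=r.get_image("wrist");q=s["tcp_rot"];a=2*np.arctan2(q[2],q[1]);print(s["tool_pos"],np.degrees(a)%360,s["joints"][5],s["grip_width"],s["time"])
cv2.imwrite("pics/w7.png",d["pixels"][:,:,::-1])
d=r.get_image("side");C=cloud(d);D=np.hypot(C[...,0]-.5185,C[...,1]+.2178)
z=C[...,2][(D<.022)&(C[...,2]<.125)];print("side: knob top z",np.percentile(z,[90,97,100]).round(4))
```

```text
[ 0.43663011 -0.22503999  0.15813158] 184.12756888085235 -2.213534153424988 0.046727072681400514 12.3667
side: knob top z [0.0949 0.0971 0.0988]
```

View pics/w7.png

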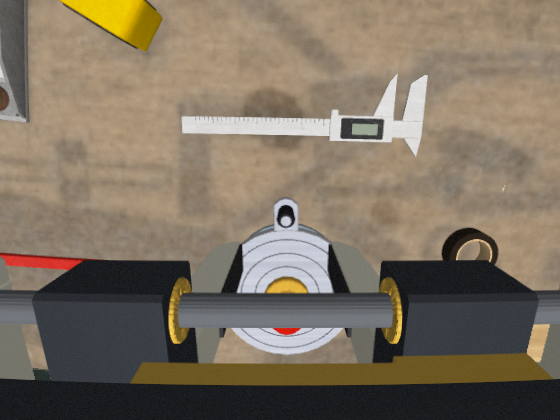

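The knob top reads z = 0.0988 (0.098 when home). The handle at (286,215) is centred between the fingers. I'll descend straddling it and narrow the gap without gripping.

Request:
carry_out([
  {"dp": [0,0,10],"delta_rot": [0,0,0],"jaw": 0.5},
  {"dp": [0,0,15],"delta_rot": [0,0,0],"jaw": 0.5},
  {"dp": [0,0,15],"delta_rot": [0,0,0],"jaw": 0.5},
  {"dp": [0,0,15],"delta_rot": [0,0,0],"jaw": 0.5},
  {"dp": [0,0,15],"delta_rot": [0,0,0],"jaw": 0.5},
  {"dp": [0,0,14],"delta_rot": [0,0,0],"jaw": 0.5},
  {"dp": [0,0,8],"delta_rot": [0,0,0],"jaw": 0.5},
  {"dp": [0,0,4],"delta_rot": [0,0,0],"jaw": 0.6},
  {"dp": [0,0,0],"delta_rot": [0,0,0],"jaw": 0.68},
  {"dp": [0,0,0],"delta_rot": [0,0,0],"jaw": 0.68},
])

```text
time: 13.3
tool_pos: [0.4368, -0.2251, 0.0623]
tcp_rot: [0.0, -0.036, 0.999, -0.0]
ft_force: [-0.5, 0.1, 0.1]
grip_width: 0.0321
grip_force: 0.0
```

Request:
carry_out([
  {"dp": [0,1.6,0],"delta_rot": [0,0,0.02],"jaw": 0.68},
  {"dp": [0,1.6,0],"delta_rot": [0,0,0.02],"jaw": 0.68},
  {"dp": [0,1.6,0],"delta_rot": [0,0,0.02],"jaw": 0.68},
  {"dp": [0,1.6,0],"delta_rot": [0,0,0.02],"jaw": 0.68},
  {"dp": [0,1.6,0],"delta_rot": [0,0,0.02],"jaw": 0.68},
  {"dp": [-0.1,3.3,0],"delta_rot": [0,0,0.04],"jaw": 0.68},
  {"dp": [-0.1,3.3,0],"delta_rot": [0,0,0.04],"jaw": 0.68},
  {"dp": [-0.1,4.9,0],"delta_rot": [0,0,0.06],"jaw": 0.68},
  {"dp": [-0.1,4.9,0],"delta_rot": [0,0,0.06],"jaw": 0.68},
  {"dp": [-0.1,4.9,0],"delta_rot": [0,0,0.06],"jaw": 0.68},
])

```text
time: 14.13
tool_pos: [0.4396, -0.1958, 0.0622]
tcp_rot: [0.0, 0.145, 0.989, -0.0]
ft_force: [-0.5, -0.1, -0.6]
grip_width: 0.0298
grip_force: 0.2
```

```bash
cat > st.py <<'E'
from workcell import r
from h import *
s=r.sense();q=s["tcp_rot"];a=2*np.arctan2(q[2],q[1]);v=s["tool_pos"][:2]-[.5183,-.2173]
print(s["tool_pos"],"yaw",np.degrees(a)%360,"pos ang",np.degrees(np.arctan2(v[1],v[0]))%360,"r",np.hypot(*v),s["ft_force"],s["joints"][5],s["grip_width"],s["grip_force"])
E
python3 st.py
```

```text
[ 0.43964245 -0.19577211  0.06222645] yaw 163.27716961119046 pos ang 164.6934802050068 r 0.08155035644973432 [-0.45530209 -0.14075372 -0.63728404] -1.7945322640374852 0.029796965468884613 0.2266841170785483
```

Tracking well, with only a small force. I'll continue about 100° more.

Request:
carry_out([
  {"dp": [-0.25,6.5,0],"delta_rot": [0,0,0.08],"jaw": 0.68},
  {"dp": [-0.25,6.5,0],"delta_rot": [0,0,0.08],"jaw": 0.68},
  {"dp": [-0.25,6.5,0],"delta_rot": [0,0,0.08],"jaw": 0.68},
  {"dp": [-0.25,6.5,0],"delta_rot": [0,0,0.08],"jaw": 0.68},
  {"dp": [-0.25,6.5,0],"delta_rot": [0,0,0.08],"jaw": 0.68},
  {"dp": [-0.25,6.5,0],"delta_rot": [0,0,0.08],"jaw": 0.68},
  {"dp": [-0.25,6.5,0],"delta_rot": [0,0,0.08],"jaw": 0.68},
  {"dp": [-0.25,6.5,0],"delta_rot": [0,0,0.08],"jaw": 0.68},
  {"dp": [-0.25,6.5,0],"delta_rot": [0,0,0.08],"jaw": 0.68},
  {"dp": [-0.25,6.5,0],"delta_rot": [0,0,0.08],"jaw": 0.68},
])

```text
time: 14.97
tool_pos: [0.4799, -0.1466, 0.0622]
tcp_rot: [-0.0, 0.52, 0.854, -0.0]
ft_force: [0.2, 0.0, 0.4]
grip_width: 0.03
grip_force: 0.2
```

```bash
python3 st.py
```

```text
[ 0.47985014 -0.14660479  0.06216161] yaw 117.39224022481993 pos ang 118.54097890627843 r 0.0804748729017763 [0.22896295 0.03526908 0.38958035] -0.8673992659077719 0.03000538889148046 0.24151342251570895
```

Request:
carry_out([
  {"dp": [0.0,6.5,0],"delta_rot": [0,0,0.08],"jaw": 0.68},
  {"dp": [-0.1,6.5,0],"delta_rot": [0,0,0.08],"jaw": 0.68},
  {"dp": [-0.2,6.5,0],"delta_rot": [0,0,0.08],"jaw": 0.68},
  {"dp": [-0.2,6.5,0],"delta_rot": [0,0,0.08],"jaw": 0.68},
  {"dp": [-0.2,6.5,0],"delta_rot": [0,0,0.08],"jaw": 0.68},
  {"dp": [-0.2,6.5,0],"delta_rot": [0,0,0.08],"jaw": 0.68},
  {"dp": [-0.2,6.5,0],"delta_rot": [0,0,0.08],"jaw": 0.68},
  {"dp": [-0.2,6.5,0],"delta_rot": [0,0,0.08],"jaw": 0.68},
  {"dp": [-0.2,6.5,0],"delta_rot": [0,0,0.08],"jaw": 0.68},
  {"dp": [-0.2,6.5,0],"delta_rot": [0,0,0.08],"jaw": 0.68},
])

```text
time: 15.8
tool_pos: [0.5429, -0.1407, 0.0621]
tcp_rot: [-0.0, 0.811, 0.585, -0.0]
ft_force: [-0.6, 1.1, 0.3]
grip_width: 0.0296
grip_force: 0.2
```

Request:
carry_out([
  {"dp": [-0.1,4.9,0],"delta_rot": [0,0,0.06],"jaw": 0.68},
  {"dp": [-0.1,3.3,0],"delta_rot": [0,0,0.04],"jaw": 0.68},
  {"dp": [0,1.6,0],"delta_rot": [0,0,0.02],"jaw": 0.68},
  {"dp": [0,0.8,0],"delta_rot": [0,0,0.01],"jaw": 0.68},
  {"dp": [0,0,0],"delta_rot": [0,0,0],"jaw": 0.68},
  {"dp": [0,0,0],"delta_rot": [0,0,0],"jaw": 0.6},
  {"dp": [0,0,0],"delta_rot": [0,0,0],"jaw": 0.5},
  {"dp": [0,0,0],"delta_rot": [0,0,0],"jaw": 0.5},
  {"dp": [0,0,-5],"delta_rot": [0,0,0],"jaw": 0.5},
  {"dp": [0,0,-15],"delta_rot": [0,0,0],"jaw": 0.5},
])

```text
time: 16.63
tool_pos: [0.5514, -0.1445, 0.081]
tcp_rot: [-0.001, 0.846, 0.533, -0.001]
ft_force: [0.1, -0.7, -0.0]
grip_width: 0.0468
grip_force: 0.0
```

Request:
carry_out([
  {"dp": [0,0,-20],"delta_rot": [0,0,0],"jaw": 0.5},
  {"dp": [0,0,-25],"delta_rot": [0,0,0],"jaw": 0.5},
  {"dp": [0,0,-25],"delta_rot": [0,0,0],"jaw": 0.5},
  {"dp": [0,0,-25],"delta_rot": [0,0,0],"jaw": 0.5},
  {"dp": [-30,0,-10],"delta_rot": [0,0,0],"jaw": 0.5},
  {"dp": [-30,0,0],"delta_rot": [0,0,0],"jaw": 0.5},
  {"dp": [-30,0,0],"delta_rot": [0,0,0],"jaw": 0.5},
  {"dp": [-30,0,0],"delta_rot": [0,0,0],"jaw": 0.5},
  {"dp": [0,0,0],"delta_rot": [0,0,0],"jaw": 0.5},
  {"dp": [0,0,0],"delta_rot": [0,0,0],"jaw": 0.5},
])

```text
time: 17.47
tool_pos: [0.5002, -0.2541, 0.1875]
tcp_rot: [0.0, 0.847, 0.532, 0.0]
ft_force: [-0.6, -0.1, -0.0]
grip_width: 0.0464
grip_force: 0.0
```

```bash
python3 look.py w8
python3 - <<'E'
from workcell import r
from h import *
import cv2
d=r.get_image("side");C=cloud(d);D=np.hypot(C[...,0]-.5185,C[...,1]+.2178)
z=C[...,2][(D<.022)&(C[...,2]<.125)];print("knob top z",np.percentile(z,[90,97,100]).round(4))
E
```

```text
[ 0.50015417 -0.25406813  0.18752701] 0.046411700428686115 17.4667 [-0.60310746 -0.05707538 -0.01944749]
wheel [ 0.5197 -0.2158] err 0.0013
ball [286.4 161.2] 17.9 [ 0.5191 -0.2165]
flange [ 0.5193 -0.2166] err 0.00118
handle 126 [ 0.545  -0.1435] r 0.0766 ang 70.7
flange-wheel [-0.4 -0.8] ball-wheel [-0.6 -0.8]
w tool mm 43.0 1.0
y tool mm 42.1 0.9
b tool mm 42.0 0.8
knob top z [0.095  0.0974 0.0998]
```

View pics/w8.png

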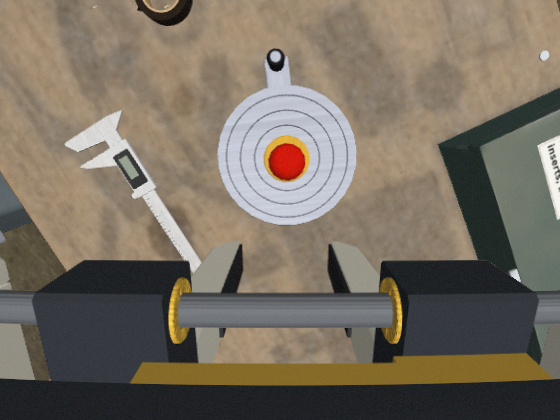

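The handle is now at (276,60), which is about 114° of turn. The knob is still home and centred at (287,158), and the hand is clear.

```bash
python3 -c "
from workcell import r
print(r.sign_off())"
```

```text
the job is handed in; nothing more can be done
None
```

The knob was nudged home by its foot rim and sits flat in the bush, the wheel was then pushed round about 114° clockwise by its crank handle, the hand is clear, and the job is handed in.

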